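# Rivet down the saucer carrier and build the pot riser

### The job

First fasten the green saucer carrier to the shelf by pushing the white centre pin of each of its four push rivets in until it is flush. Then stack every slate and cork disc that lies about into one neat pile in the centre of the terracotta saucer, all the slate below all the cork so that the cork keeps out of the wet, and last stand the potted succulent upright in the middle on top. Leave the other things where they are.

Things in the scene. Friction and masses are not known exactly. Their poses are not given: they have to be found in the camera images.
- carrier: green plastic saucer carrier lying on the galvanised shelf top (z = 0): round plate 192 mm across, 4 mm thick, with four ears 34 mm wide out to 144 mm from the centre along its +x, +y, -x and -y axes, one push rivet in each ear; four lugs, tops 8 mm over the shelf, hold the saucer in its middle. It is located by its rivets and does not shift. Origin: centre of its underside, z up.
- rivet1 (a joint): white centre pin of the push rivet in the carrier's +x ear: head 11 mm across, standing up to 8 mm out of a black flange 20 mm across whose top is 6 mm over the shelf. Value = how far it is pushed in, in m: 0 = 8 mm proud, 0.008 = flush with the flange (its stop). Takes about 7 N and stays where it is left.
- rivet2 (a joint): white centre pin of the push rivet in the carrier's +y ear: head 11 mm across, standing up to 8 mm out of a black flange 20 mm across whose top is 6 mm over the shelf. Value = how far it is pushed in, in m: 0 = 8 mm proud, 0.008 = flush with the flange (its stop). Takes about 7 N and stays where it is left.
- rivet3 (a joint): white centre pin of the push rivet in the carrier's -x ear: head 11 mm across, standing up to 8 mm out of a black flange 20 mm across whose top is 6 mm over the shelf. Value = how far it is pushed in, in m: 0 = 8 mm proud, 0.008 = flush with the flange (its stop). Takes about 7 N and stays where it is left.
- rivet4 (a joint): white centre pin of the push rivet in the carrier's -y ear: head 11 mm across, standing up to 8 mm out of a black flange 20 mm across whose top is 6 mm over the shelf. Value = how far it is pushed in, in m: 0 = 8 mm proud, 0.008 = flush with the flange (its stop). Takes about 7 N and stays where it is left.
- rivet1_top (a point): centre of the top face of that pin (rivet1), 118 mm from the carrier's centre; moves with it: 14 mm over the shelf when fully proud, 6 mm when flush.
- rivet2_top (a point): centre of the top face of that pin (rivet2), 118 mm from the carrier's centre; moves with it: 14 mm over the shelf when fully proud, 6 mm when flush.
- rivet3_top (a point): centre of the top face of that pin (rivet3), 118 mm from the carrier's centre; moves with it: 14 mm over the shelf when fully proud, 6 mm when flush.
- rivet4_top (a point): centre of the top face of that pin (rivet4), 118 mm from the carrier's centre; moves with it: 14 mm over the shelf when fully proud, 6 mm when flush.
- saucer: terracotta saucer standing in the carrier between its lugs: rim 176 mm across, 22 mm high, walls 5 mm and sloping outward, flat inner floor 144 mm across, 6 mm above its origin (centre of its underside, 4 mm over the shelf). Loose, 420 g.
- slate1: dark slate disc, 56 mm across, 10 mm thick, about 70 g; origin at its centre, z its axis (either face may be up). Not always present: None from the start then.
- slate2: dark slate disc, 56 mm across, 10 mm thick, about 70 g; origin at its centre, z its axis (either face may be up). Not always present: None from the start then.
- cork1: tan cork disc, 56 mm across, 14 mm thick, about 25 g; origin at its centre, z its axis (either face may be up). Not always present: None from the start then.
- cork2: tan cork disc, 56 mm across, 14 mm thick, about 25 g; origin at its centre, z its axis (either face may be up). Not always present: None from the start then.
- cork3: tan cork disc, 56 mm across, 14 mm thick, about 25 g; origin at its centre, z its axis (either face may be up). Not always present: None from the start then.
- pot: small terracotta pot with a low succulent, about 160 g: foot 46 mm across, body widening to 54 mm, rim band 62 mm across from 34 to 50 mm above its origin (centre of its underside), leaves up to about 66 mm; z up.
- spoon: bystander: stainless spoon, 190 mm long, lying along its x axis; origin near its middle, on the shelf.
- scraper: bystander: blue silicone scraper with a white handle, 205 mm long along its x axis, 42 mm wide, 12 mm high; origin under its middle.
- trowel: bystander: garden trowel with wooden handle, 310 mm long along its x axis, 64 mm wide, 28 mm high; origin under its middle.
- sprayer: bystander: clear spray bottle with orange head, 66 mm across, 190 mm high; origin under its middle.
- jar: bystander: small jar with yellow cap, 52 mm across, 58 mm high; origin under its middle.
- thumbpot: bystander: empty terracotta thumb pot, 56 mm across, 45 mm high; origin under its middle.
Things that resemble listed ones, but are neither listed nor needed, are in the scene too. Leave any red or yellow look-alike of the cork1 alone.

How it is judged (in metres and radians):
On the way, in this order (a step that is already met when the one before it is completed fails the run):
1. all four rivet pins pushed in flush (value of joint each of rivet1, rivet2, rivet3, rivet4 above 0.0062 m), for 0.2 s.
2. every disc lies flat in one centred pile in the saucer, slate below cork, let go of (all of step 1 and horizontal distance between saucer and carrier below 0.012 m and angle between saucer's own z axis and vertical below 0.06 rad and horizontal distance between each of slate1, slate2, cork1, cork2, cork3 and saucer below 0.01 m and angle between the z axis of each of slate1, slate2, cork1, cork2, cork3 and the z axis of carrier, either way round below 0.08 rad and linear speed of each of slate1, slate2, cork1, cork2, cork3 below 0.02 m/s and contact force between the fingers and slate1 below 0.1 N and contact force between the fingers and slate2 below 0.1 N and contact force between the fingers and cork1 below 0.1 N and contact force between the fingers and cork2 below 0.1 N and contact force between the fingers and cork3 below 0.1 N and ((z of cork1 in the frame of slate1 above 0.004 m and angle between slate1's own z axis and vertical below 1.5 rad) or (z of cork1 in the frame of slate1 below -0.004 m and angle between slate1's own z axis and vertical above 1.5 rad)) and ((z of cork1 in the frame of slate2 above 0.004 m and angle between slate2's own z axis and vertical below 1.5 rad) or (z of cork1 in the frame of slate2 below -0.004 m and angle between slate2's own z axis and vertical above 1.5 rad)) and ((z of cork2 in the frame of slate1 above 0.004 m and angle between slate1's own z axis and vertical below 1.5 rad) or (z of cork2 in the frame of slate1 below -0.004 m and angle between slate1's own z axis and vertical above 1.5 rad)) and ((z of cork2 in the frame of slate2 above 0.004 m and angle between slate2's own z axis and vertical below 1.5 rad) or (z of cork2 in the frame of slate2 below -0.004 m and angle between slate2's own z axis and vertical above 1.5 rad)) and ((z of cork3 in the frame of slate1 above 0.004 m and angle between slate1's own z axis and vertical below 1.5 rad) or (z of cork3 in the frame of slate1 below -0.004 m and angle between slate1's own z axis and vertical above 1.5 rad)) and ((z of cork3 in the frame of slate2 above 0.004 m and angle between slate2's own z axis and vertical below 1.5 rad) or (z of cork3 in the frame of slate2 below -0.004 m and angle between slate2's own z axis and vertical above 1.5 rad))), for 0.2 s.
At the end, for the whole second after the job is handed in: Pins within 1.8 mm of flush; every disc flat (5 degrees), at rest, within 10 mm of the saucer's centre, slate below cork; the pot upright (5 degrees), at rest on top, within 10 mm of the saucer's centre; the saucer in its carrier; all let go of (all of step 2 and horizontal distance between pot and saucer below 0.01 m and angle between pot's own z axis and vertical below 0.08 rad and linear speed of pot below 0.02 m/s and contact force between the fingers and pot below 0.1 N and ((z of pot in the frame of slate1 above 0.004 m and angle between slate1's own z axis and vertical below 1.5 rad) or (z of pot in the frame of slate1 below -0.004 m and angle between slate1's own z axis and vertical above 1.5 rad)) and ((z of pot in the frame of slate2 above 0.004 m and angle between slate2's own z axis and vertical below 1.5 rad) or (z of pot in the frame of slate2 below -0.004 m and angle between slate2's own z axis and vertical above 1.5 rad)) and ((z of pot in the frame of cork1 above 0.004 m and angle between cork1's own z axis and vertical below 1.5 rad) or (z of pot in the frame of cork1 below -0.004 m and angle between cork1's own z axis and vertical above 1.5 rad)) and ((z of pot in the frame of cork2 above 0.004 m and angle between cork2's own z axis and vertical below 1.5 rad) or (z of pot in the frame of cork2 below -0.004 m and angle between cork2's own z axis and vertical above 1.5 rad)) and ((z of pot in the frame of cork3 above 0.004 m and angle between cork3's own z axis and vertical below 1.5 rad) or (z of pot in the frame of cork3 below -0.004 m and angle between cork3's own z axis and vertical above 1.5 rad))); the robot touches nothing.
It fails at once if a bystander (spoon, scraper, trowel, spray bottle, jar or thumb pot) moved more than 4 cm (distance of any of spoon, scraper, trowel, sprayer, jar, thumbpot from where it was at the start of the episode above 0.04 m).
Of slate1, slate2, cork1, cork2, cork3 only 3 to 5 are there at a start; the rules pass over those that are not, and their reading is None.
At some moment in a run one of slate1, slate2, cork1, cork2, cork3 may be knocked a few centimetres aside while the robot is not near it.
Once in a run the grip may slacken for a moment while it holds something.
It also fails if it takes over 210 s, if anything falls off the work surface, if the arm or the gripper's body presses on something with over 40 N, if the wrist force passes 120 N, or if a joint passes its speed limit or range.

### The arm

A 6-joint arm with a two-finger parallel gripper is mounted at the origin on the work surface. World frame = base frame: x ahead of the robot, y to its left, z up, the work surface at z = 0. Lengths are in mm, angles in rad, forces in N, time in s.
With the tool pointing down it reaches from about 350 to 975 mm from the base axis. Payload 7.1 kg.
Tool frame: the origin (TCP) lies midway between the tips of the shut fingers; the grasp point (between the pads) lies 19 mm behind it (ctrl.grip_depth is the distance from the TCP to the grasp point, in mm); z points along the fingers, y is the line along which they close (so a half turn about z gives the same grasp; the last joint's range is limited). The gripper opens to 88 mm and grips with 3 to 60 N. Pads are 20 mm wide; open, the fingers measure 115 mm over their backs; the gripper's body (75 mm by 178 mm) begins 61 mm behind the grasp point.
Start: joints at [-1.289, 0.423, 1.63, -0, 1.089, -0.019], TCP at [185.196, -596.915, 183.275] pointing down, gripper open.
Joint ranges: [-3, 3], [-0.9, 2.11], [0.09, 2.58], [-1.31, 4.45], [0.11, 2.69], [-2.54, 2.54]. Speed limits (rad/s): [2.39, 2.39, 3.01, 3.14, 3.14, 3.14].

### API

Orientations are given as a rotation vector (axis times angle).
In Python, from workcell import get_obs, vision, ctrl gives the robot as it stands.
- The arm moves only by the tool step_arm, never from a script. Its argument "plan" is a list of rows, each a list of 7 numbers: the opening, from -1 (shut) to 1 (fully open), then the shift along the tool's x, y, z as a fraction of full scale, then the turn, a rotation vector about the tool's x, y, z as a fraction of full scale. In form: [[fingers, dx, dy, dz, wx, wy, wz], ...]. A call has 1 to 20 rows; each row shifts and turns the commanded pose from where the row before left it, along the tool's axes as they then stand; what a row does not reach is not made up. Full scale, the value 1, is 50 mm for a shift and 0.12 rad for a turn. A row lasts 1/8 s, in which the tool goes at most 62.5 mm and 10.7 degrees, less where a joint would pass 70% of its speed; a pose out of reach is approached as far as the arm can. A call with a number of a shift or a turn outside -1 to 1 is refused whole. A call with a gripper value outside its range is refused whole. The fingers move at their own pace and stop on an object; the grip force is fixed at half the most. Time passes only in rows, so rows that do not move let the fingers close. It gives the time, the measured TCP pose, the force, the opening and the grip force at its end, in the units of the state.
- get_obs(): the state, without advancing time (a new reading comes with each control period).
- vision.get_image(name): name is "scene" or "top" or "wrist"; returns a dict with "pixels" (400x640x3 uint8, red, green, blue), "depth" (400x640 float32, mm along the optical axis (not along the pixel's ray), 0 where there is no reading), "fx", "fy", "cx", "cy" (pixels), "k1" (the pictures are not rectified: a ray, as slopes to the right and down, at radius r is drawn at 1 + k1 r^2 times it, then the intrinsics apply), "T" (4x4, takes a point from camera to world coordinates); the wrist camera has in their place "T_tool_cam" (4x4, takes a point from camera to tool coordinates, whose origin is the TCP and whose axes are the flange's). Camera axes: x right, y down, z forward; pixel columns grow to the right and rows downward; lengths in mm; the calibration is good to about 2 mm. A picture is of the moment at which its call begins: read the wrist's pose just before it.
- ctrl.close_job(): hands the job in; it is judged then, once.
The state is a dict: "t": time; "qpos": joint angles; "qvel": joint speeds; "joint_torque": joint torques, N m; "ee_pos": TCP position; "orientation": TCP orientation; "ft_force": force on the tool from outside, world axes, zero at the start; "moment": the same for the moment, N m; "width": finger opening in mm; "grasp_force": force on a finger pad.
Only numpy, scipy, OpenCV 4.12 (cv2) and the standard library are available. Lean on these libraries where they do the work, as an engineer would, in place of code of your own. Each camera call takes 0.05 s, during which the arm holds its last target. There are 200 camera calls.

## Working session

There is one attempt and no reset: what is moved stays moved. The work goes in short steps, Python scripts to look and compute and a tool call to move; the robot and the scene stay as the last step left them, time stands still between calls to the robot, and variables do not carry over. Pictures are saved under pics/ and viewed, at most 14 in all, crops included, and the job is handed in when it is done.

Besides the shell and the picture viewer there is one more tool, called after "Request:" as name(argument=value, ...), one argument or row to a line, values as JSON. step_arm: Moves the arm, as the interface text tells. Its arguments: {"type":"object","properties":{"plan":{"type":"array","items":{"type":"array","items":{"type":"number","minimum":-1,"maximum":1}}}},"required":["plan"]}

```bash
mkdir -p pics; ls; cat > h.py <<'E'
import numpy as np, cv2
from scipy.spatial.transform import Rotation as R
from workcell import get_obs, vision, ctrl
def grab(n):
    o=get_obs(); im=vision.get_image(n)
    if n=='wrist':
        W=np.eye(4); W[:3,:3]=R.from_rotvec(o['orientation']).as_matrix(); W[:3,3]=o['ee_pos']
        im['T']=W@im['T_tool_cam']
    im['n']=n
    return im
def save(im,f,box=None,s=1):
    p=im['pixels'][:,:,::-1]
    if box: x0,y0,x1,y1=box; p=p[y0:y1,x0:x1]
    cv2.imwrite('pics/'+f,cv2.resize(p,None,fx=s,fy=s,interpolation=cv2.INTER_CUBIC))
def rays(im,uv):
    uv=np.atleast_2d(np.float64(uv)); d=(uv-[im['cx'],im['cy']])/[im['fx'],im['fy']]
    s=d.copy()
    for _ in range(20): s=d/(1+im['k1']*(s**2).sum(1,keepdims=True))
    return np.c_[s,np.ones(len(s))]
def onplane(im,uv,z):
    r=rays(im,uv)@im['T'][:3,:3].T; c=im['T'][:3,3]
    return c+r*((z-c[2])/r[:,2:3])
def bydepth(im,uv):
    uv=np.atleast_2d(uv); d=np.array([im['depth'][int(round(v)),int(round(u))] for u,v in uv])
    return (rays(im,uv)*d[:,None])@im['T'][:3,:3].T+im['T'][:3,3]
def tri(a,uva,b,uvb):
    ra=a['T'][:3,:3]@rays(a,uva)[0]; rb=b['T'][:3,:3]@rays(b,uvb)[0]
    k=np.linalg.lstsq(np.c_[ra,-rb],b['T'][:3,3]-a['T'][:3,3],rcond=None)[0]
    return (a['T'][:3,3]+ra*k[0]+b['T'][:3,3]+rb*k[1])/2
def proj(im,P):
    p=(np.atleast_2d(P)-im['T'][:3,3])@im['T'][:3,:3]; s=p[:,:2]/p[:,2:]
    return s*(1+im['k1']*(s**2).sum(1,keepdims=True))*[im['fx'],im['fy']]+[im['cx'],im['cy']]
E
python3 - <<'E'
from h import *
for n in ('top','scene'):
    im=grab(n); save(im,n+'0.png',s=1.25); np.save(n+'0.npy',im,allow_pickle=True)
    print(n,im['T'].round(3).tolist(),im['fx'],im['k1'])
o=get_obs(); print(o['ee_pos'],R.from_rotvec(o['orientation']).as_matrix().round(3).tolist(),o['width'],ctrl.grip_depth)
im=grab('wrist');print(im['T_tool_cam'].round(2).tolist())
E
```

```text
pics
top [[-0.002, -0.988, 0.157, 366.92], [-1.0, 0.001, -0.006, -24.637], [0.005, -0.157, -0.988, 1268.255], [0.0, 0.0, 0.0, 1.0]] 460.1096437308173 0.04503313633546249
scene [[-0.51, 0.489, -0.708, 1306.977], [0.86, 0.3, -0.413, 403.231], [0.011, -0.819, -0.574, 634.363], [0.0, 0.0, 0.0, 1.0]] 413.2019218364025 -0.017578975564233296
[ 185.04300222 -596.4049143   182.57493543] [[0.955, 0.296, -0.0], [0.296, -0.955, 0.001], [0.0, -0.001, -1.0]] 87.66857510057324 18.700000000000003
[[0.0, -0.97, -0.24, 65.73], [1.0, 0.0, -0.0, 0.62], [0.0, -0.24, 0.97, -200.61], [0.0, 0.0, 0.0, 1.0]]
```

View pics/top0.png

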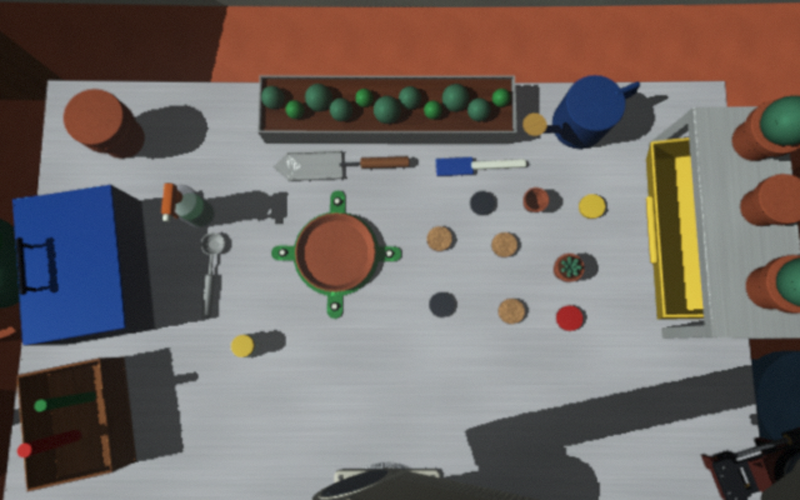

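View pics/scene0.png

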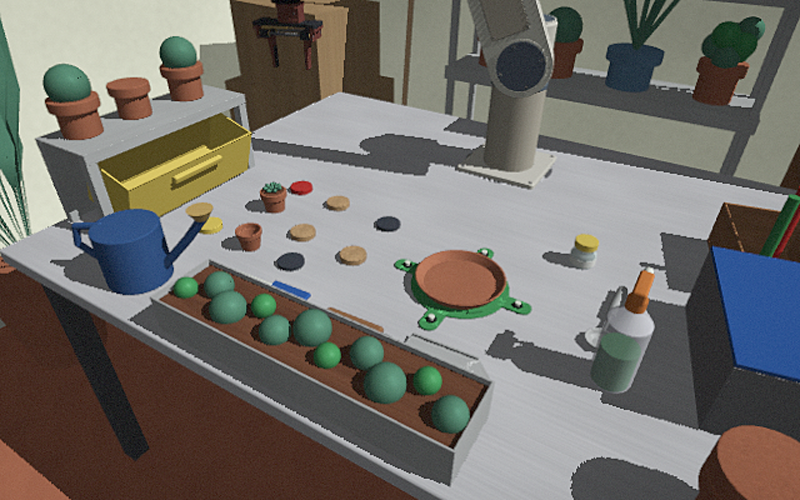

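Top view (800-px picture): the slates are at (483,203) and (443,305). The corks are at (440,238), (504,244) and (512,311). The pot is at (570,267), the saucer at (336,252), and the rivets at about (338,201), (283,253), (391,254) and (335,306). The look-alikes are the yellow disc (592,206), the red disc (570,318) and the watering can rose (535,124); the thumb pot is at (536,200). The tan and dark discs fit the description, so all five are present.

```bash
python3 - <<'E'
from h import *
t=np.load('top0.npy',allow_pickle=True).item(); s=np.load('scene0.npy',allow_pickle=True).item()
def blob(im,uv,r=24,tol=None,kind=None):
    p=im['pixels'].astype(int); h=cv2.cvtColor(im['pixels'],cv2.COLOR_RGB2HSV).astype(int)
    if kind=='slate': m=p.max(2)<75
    elif kind=='cork': m=(h[...,1]>70)&(h[...,0]<22)&(p.max(2)>90)
    elif kind=='white': m=(p.min(2)>150)
    elif kind=='terra': m=(h[...,1]>100)&(h[...,0]<12)&(p.max(2)>50)
    n,l,st,c=cv2.connectedComponentsWithStats(m.astype(np.uint8))
    d=np.hypot(*(c-uv).T); d[0]=1e9; i=d.argmin(); return c[i],st[i]
T={'slate1':(386,162),'slate2':(354,244),'cork1':(352,190),'cork2':(403,195),'cork3':(410,249),'sauc':(269,201)}
S={'slate1':(232,209),'slate2':(310,179),'cork1':(282,204),'cork2':(242,186),'cork3':(270,162),'sauc':(368,223)}
for k in T:
    kd=k[:-1] if k!='sauc' else 'terra'
    a,sa=blob(t,T[k],kind=kd); b,sb=blob(s,S[k],kind=kd)
    print(k,a.round(1),sa[2:],b.round(1),sb[2:],'tri',tri(t,a,s,b).round(1),'plane',onplane(t,a,10)[0].round(1))
for k,u in {'A+x':(270.5,161),'B':(226,202),'C':(313,203),'D':(268,245)}.items():
    a,sa=blob(t,u,kind='white'); print(k,a.round(1),sa[2:],onplane(t,a,14)[0].round(1))
print('pot',onplane(t,(456,214),50))
save(t,'crop0.png',(200,140,500,270),2.6)
E
```

```text
slate1 [386.5 162. ] [ 20  18 287] [231.3 209.1] [ 24  15 224] tri [ 678.1 -217.3    3.4] plane [ 676.8 -216.8   10. ]
slate2 [354.2 243.2] [ 21  18 298] [309. 179.] [ 21  11 168] tri [ 449.6 -122.9    3.9] plane [ 449.6 -123.2   10. ]
cork1 [351.3 190.6] [ 20  19 301] [282.5 203.6] [ 21  15 244] tri [ 595.  -115.9    8.5] plane [ 595.4 -117.    10. ]
cork2 [403.4 195.3] [ 20  19 305] [242.3 185.4] [ 20  14 209] tri [ 581.4 -260.2    8.6] plane [ 582.  -261.2   10. ]
cork3 [409.1 248.5] [ 21  20 328] [270.5 161.9] [ 18  12 156] tri [ 434.2 -271.     8.8] plane [ 435.1 -272.3   10. ]
sauc [269.8 201.1] [  63   61 2844] [367.8 222.5] [  72   47 2551] tri [563.8 111.1  17.9] plane [566.3 108.9  10. ]
A+x [269.  160.3] [3 3 7] [681.1 112.3  14. ]
B [225.  201.5] [3 2 6] [564.6 231.3  14. ]
C [311.  202.3] [3 3 7] [562.1  -5.2  14. ]
D [267.  244.7] [3 3 7] [445.7 114.1  14. ]
pot [[ 524.55499031 -391.94233977   50.        ]]
```

View pics/crop0.png

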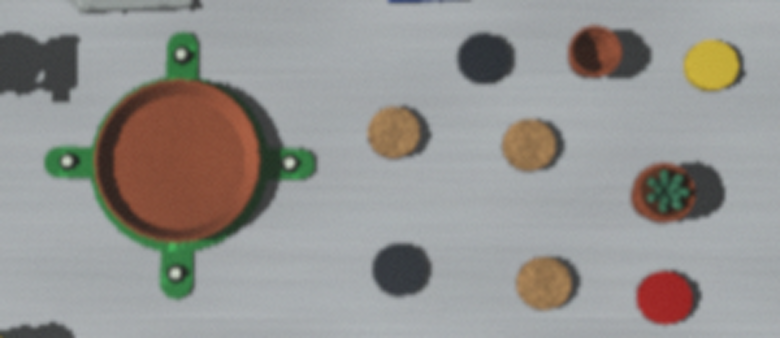

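The crop shows the tan corks, the dark slates, the pot with leaves at crop (664,192), and the red and yellow look-alikes, all clearly distinct. The four rivets lie 118 mm from (563.5,113), which matches the text. I'll level the yaw and move to where the wrist camera sees the discs.

Request:
step_arm(
  plan=[
    [-1,0,0,0,0,0,0.835],
    [-1,0,0,0,0,0,0.835],
    [-1,0,0,0,0,0,0.835],
    [-1,0.75,-0.75,-0.13,0,0,0],
    [-1,0.75,-0.75,-0.13,0,0,0],
    [-1,0.75,-0.75,-0.13,0,0,0],
    [-1,0.75,-0.75,-0.13,0,0,0],
    [-1,0.75,-0.75,-0.13,0,0,0],
    [-1,0.75,-0.75,-0.13,0,0,0],
    [-1,0.75,-0.75,-0.13,0,0,0],
    [-1,0.75,-0.75,-0.13,0,0,0],
    [-1,0.75,-0.75,-0.13,0,0,0],
    [-1,0.75,-0.75,-0.13,0,0,0],
    [-1,0,0,0,0,0,0],
    [-1,0,0,0,0,0,0],
  ],
)

```text
t: 2.02
ee_pos: [559.5, -221.9, 247.8]
orientation: [-3.142, -0.001, 0.002]
ft_force: [-0.1, -0.2, -0.1]
width: 0.5
grasp_force: 0.0
```

```bash
python3 - <<'E'
from h import *
im=grab('wrist'); save(im,'w1.png',s=1.25); np.save('w1.npy',im,allow_pickle=True)
o=get_obs(); print(o['qpos'].round(3),o['orientation'].round(3),im['fx'])
E
```

```text
[-0.398  0.324  1.622 -0.     1.198  1.173] [-3.141e+00  0.000e+00  2.000e-03] 350.63116959739074
```

View pics/w1.png

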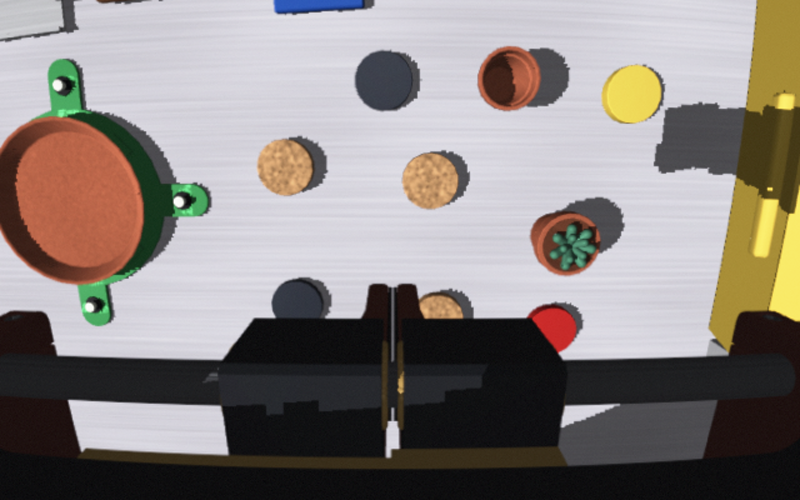

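Request:
step_arm(
  plan=[
    [-1,0.1,-0.85,0,0,0,0],
    [-1,0.1,-0.85,0,0,0,0],
    [-1,0.1,-0.85,0,0,0,0],
    [-1,0.1,-0.85,0,0,0,0],
    [-1,0.1,-0.85,0,0,0,0],
    [-1,0.1,-0.85,0,0,0,0],
    [-1,0.1,-0.85,0,0,0,0],
    [-1,0.1,-0.85,0,0,0,0],
    [-1,0,0,0,0,0,0],
    [-1,0,0,0,0,0,0],
  ],
)

```text
t: 3.32
ee_pos: [599.7, 116.6, 248.0]
orientation: [3.141, -0.001, -0.001]
ft_force: [0.2, -0.6, 0.9]
width: 0.4
grasp_force: 0.0
```

```bash
python3 - <<'E'
from h import *
im=grab('wrist'); save(im,'w2.png',s=1.25); np.save('w2.npy',im,allow_pickle=True)
o=get_obs(); print(o['qpos'].round(3),o['orientation'].round(3),o['ee_pos'].round(1))
E
```

```text
[ 0.172  0.337  1.601 -0.     1.204  1.745] [ 3.141e+00 -2.000e-03 -1.000e-03] [599.8 116.4 248.1]
```

View pics/w2.png

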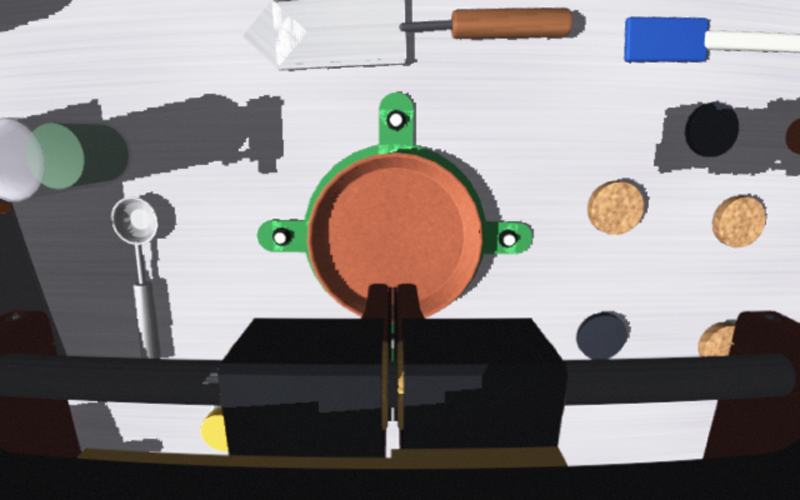

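w1 shows the slates at (384,81) and (298,300), the corks at (286,167), (430,180) and (440,310), and the pot at (568,244). w2 shows rivets at (396,120), (280,237) and (509,239), with the fourth hidden by the gripper (w1 shows it at (94,306)).

```bash
cat >> h.py <<'E'
def cc(im,kind,uv=None,rmax=25):
    p=im['pixels'].astype(int); h=cv2.cvtColor(im['pixels'],cv2.COLOR_RGB2HSV).astype(int)
    m={'slate':(p.max(2)<85)&(p[...,2]>p[...,0]+3),'cork':(h[...,1]>55)&(h[...,0]>9)&(h[...,0]<22)&(p.max(2)>110),
       'white':p.min(2)>225 if im['n']=='wrist' else p.min(2)>150,
       'terra':(h[...,1]>110)&((h[...,0]<10)|(h[...,0]>175))&(p.max(2)>50)}[kind].astype(np.uint8)
    if uv is not None and rmax:
        k=np.zeros_like(m); cv2.circle(k,tuple(int(round(x)) for x in uv),rmax,1,-1); m=m*k
    if kind!='white': m=cv2.morphologyEx(m,cv2.MORPH_OPEN,np.ones((3,3),np.uint8))
    cs=cv2.findContours(m,cv2.RETR_EXTERNAL,cv2.CHAIN_APPROX_NONE)[0]
    c=max(cs,key=cv2.contourArea) if kind!='white' else min(cs,key=lambda c:np.hypot(*(c.reshape(-1,2).mean(0)-uv)))
    return c
def ctr(im,kind,uv,rmax=25):
    c=cc(im,kind,uv,rmax); (x,y),r=cv2.minEnclosingCircle(c)
    m=np.zeros(im['pixels'].shape[:2],np.uint8); cv2.drawContours(m,[c],-1,1,-1); M=cv2.moments(m,True)
    return np.array([M['m10']/M['m00'],M['m01']/M['m00']]),r
E
python3 - <<'E'
from h import *
a=np.load('w1.npy',allow_pickle=True).item(); b=np.load('w2.npy',allow_pickle=True).item()
W1={'A':(50,69),'C':(145,161),'D':(75,244)}; W2={'A':(317,96),'B':(224,190),'C':(407,191)}
f1={k:ctr(a,'white',np.array(v)/1.0,8)[0] for k,v in W1.items()}; f2={k:ctr(b,'white',v,8)[0] for k,v in W2.items()}
for k in f1: print('w1',k,f1[k].round(1),onplane(a,f1[k],14)[0].round(1))
for k in f2: print('w2',k,f2[k].round(1),onplane(b,f2[k],14)[0].round(1))
for k in 'AC': print(k,tri(a,f1[k],b,f2[k]).round(1))
D1={'slate1':(307,65),'cork1':(229,134),'cork2':(344,144)}
D2={'slate1':(569,103),'slate2':(481,269),'cork1':(492,166),'cork2':(591,177)}
g={}
for k,v in D1.items():
    u,r=ctr(a,k[:-1],v,27); g[k]=u; print('w1',k,u.round(1),r.round(1),onplane(a,u,12)[0].round(1),bydepth(a,u)[0].round(1))
for k,v in D2.items():
    u,r=ctr(b,k[:-1],v,27); print('w2',k,u.round(1),r.round(1),onplane(b,u,12)[0].round(1),tri(a,g[k],b,u).round(1) if k in g else '')
E
```

```text
w1 A [45.5 68. ] [682.8 111.1  14. ]
w1 C [142.2 161.1] [564.6  -4.6  14. ]
w1 D [ 71.3 245.5] [448.2 113.1  14. ]
w2 A [316.3  95.5] [683.3 112.7  14. ]
w2 B [223.5 190. ] [567.3 231.1  14. ]
w2 C [406.9 191.8] [564.8  -3.4  14. ]
A [683.2 112.8  11.8]
C [564.4  -3.8  12.4]Traceback (most recent call last):
  File "<stdin>", line 12, in <module>
AttributeError: 'float' object has no attribute 'round'
```

Request:
step_arm(
  plan=[
    [-1,0.833,0.045,0.2,0,0,0],
    [-1,0.833,0.045,0.76,0,0,0],
    [-1,0,0,0.85,0,0,0],
    [-1,0,0,0.85,0,0,0],
    [-1,0,0,0.85,0,0,0],
    [-1,0,0,0.85,0,0,0],
    [-1,0,0,0.2,0,0,0],
    [-1,0,0,0.08,0,0,0],
    [-1,0,0,0.08,0,0,0],
    [-1,0,0,0.08,0,0,0],
    [-1,0,0,0.06,0,0,0],
    [-1,0,0,0,0,0,0],
    [-1,0,0,0,0,0,0],
  ],
)

```text
t: 5.0
ee_pos: [683.4, 113.8, 5.5]
orientation: [-3.142, -0.001, -0.0]
ft_force: [0.2, 0.8, 0.2]
width: 0.5
grasp_force: 0.0
```

Request:
step_arm(
  plan=[
    [-1,0,0,0.03,0,0,0],
    [-1,0,0,0.03,0,0,0],
    [-1,0,0,0,0,0,0],
  ],
)

```text
t: 5.38
ee_pos: [683.2, 113.7, 2.0]
orientation: [3.142, 0.0, -0.001]
ft_force: [0.3, -0.3, -0.8]
width: 0.7
grasp_force: 0.0
```

```bash
python3 - <<'E'
from h import *
print(get_obs()['ee_pos'],get_obs()['ft_force'])
im=grab('wrist'); save(im,'w3.png',(220,130,420,280),3)
E
```

```text
[683.18317962 113.66937638   2.04144085] [ 0.27819782 -0.33348181 -0.84241115]
```

View pics/w3.png

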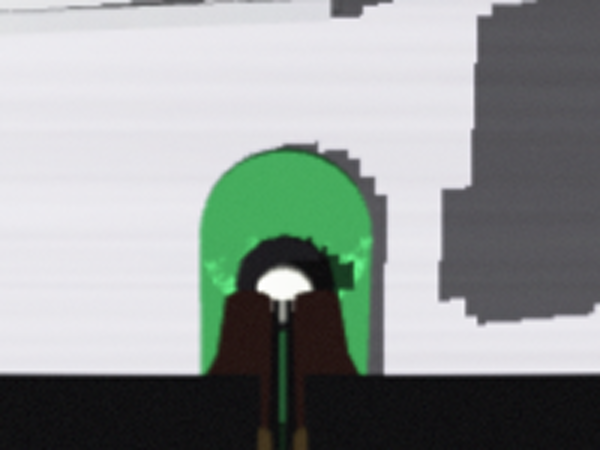

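```bash
python3 - <<'E'
from h import *
im=grab('wrist')
o=get_obs(); print('tcp px',proj(im,[o['ee_pos'],o['ee_pos']+[10,0,0],[683,112,14],[683,112,6],[693,112,6]]).round(1))
for n,c in {'pin':(283,278),'flange':(290,247),'ear':(285,200),'fingL':(245,310),'fingR':(320,310),'tipL':(262,297),'shelf':(100,250)}.items():
    u=(220+c[0]/3,130+c[1]/3); print(n,np.round(u,1),bydepth(im,u)[0].round(1))
print(o['joint_torque'].round(2))
E
```

```text
tcp px [[312.6 223.3]
 [312.6 207.3]
 [315.5 230.4]
 [315.4 225.9]
 [315.5 209.6]]
pin [314.3 222.7] [687.  112.7  12.1]
flange [316.7 212.3] [691.  111.3   4.9]
ear [315.  196.7] [749.2 113.  202.8]
fingL [301.7 233.3] [694.  118.6  49.5]
fingR [326.7 233.3] [694.2 107.   50.1]
tipL [307.3 229. ] [694.6 116.   45. ]
shelf [253.3 213.3] [ 6.888e+02  1.496e+02 -4.000e-01]
[  0.   -66.18 -21.88   0.    -0.07  -0.  ]
```

The crop shows the pin still proud at crop (285,283), right in front of the fingers, although the TCP reads z = 2 mm with no force. I'll check from the scene camera where the tips really are.

```bash
python3 - <<'E'
from h import *
im=grab('scene'); o=get_obs(); p=proj(im,[o['ee_pos'],[683,112,14],[565,113,4]]); print(p.round(1))
u,v=p[0].astype(int); save(im,'s3.png',(u-70,v-70,u+50,v+30),5)
print((u-70,v-70))
E
```

```text
[[344.3 256.5]
 [343.9 252.2]
 [366.5 227.4]]
(np.int64(274), np.int64(186))
```

View pics/s3.png

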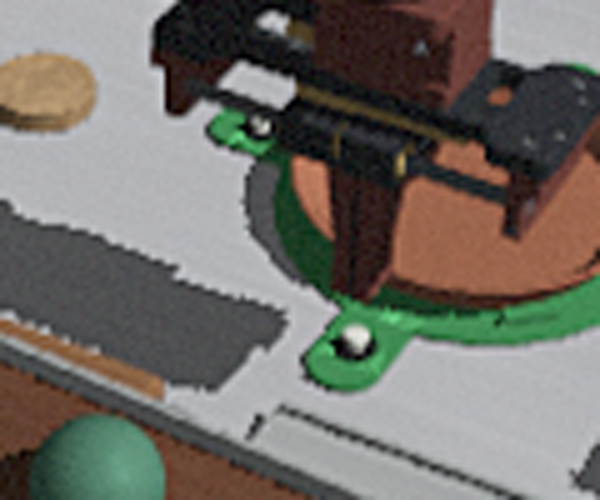

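```bash
python3 - <<'E'
from h import *
s=grab('scene'); w=grab('wrist')
print(tri(w,(314,228),s,(345,246)).round(1), tri(w,(314,228),s,(342,245)).round(1))
d=s['depth']; 
for v in range(232,256,2): print(v,bydepth(s,(344,v))[0].round(0),bydepth(s,(350,v))[0].round(0))
print(bydepth(w,(314,222))[0])
E
```

```text
[691.7 114.9  39.6] [695.3 112.5  44.8]
232 [692. 113.  79.] [689. 126.  82.]
234 [690. 113.  72.] [687. 125.  75.]
236 [690. 113.  67.] [685. 125.  68.]
238 [691. 114.  62.] [683. 124.  61.]
240 [692. 115.  57.] [680. 123.  52.]
242 [691. 114.  51.] [682. 124.  49.]
244 [690. 114.  44.] [643. 107.   6.]
246 [656.  99.   6.] [648. 110.   5.]
248 [661. 101.   5.] [653. 112.   4.]
250 [666. 104.   4.] [661. 116.   6.]
252 [681. 111.  13.] [667. 120.   6.]
254 [686. 114.  12.] [674. 123.   7.]
[687.64957433 112.84790809  12.74504292]
```

The two cameras agree, and so does the missing contact force: the real tips sit about 40 mm above the reported TCP, with x and y correct. I'll keep descending in small steps and use the force to find contact.

Request:
step_arm(
  plan=[
    [-1,0,0,0.2,0,0,0],
    [-1,0,0,0.2,0,0,0],
    [-1,0,0,0,0,0,0],
    [-1,0,0,0,0,0,0],
  ],
)

```text
t: 6.12
ee_pos: [683.3, 113.7, -18.0]
orientation: [3.142, 0.0, -0.001]
ft_force: [0.2, -0.6, 0.3]
width: 0.5
grasp_force: 0.0
```

```bash
python3 - <<'E'
from h import *
s=grab('scene'); save(s,'s4.png',(274,186,394,286),5)
for v in range(238,260,2): print(v,bydepth(s,(344,v))[0].round(0))
E
```

```text
238 [691. 114.  62.]
240 [692. 115.  57.]
242 [691. 114.  51.]
244 [692. 115.  46.]
246 [692. 115.  41.]
248 [690. 115.  33.]
250 [692. 116.  29.]
252 [694. 117.  26.]
254 [688. 115.  14.]
256 [689. 116.   9.]
258 [692. 117.   6.]
```

Request:
step_arm(
  plan=[
    [-1,0,0,0.08,0,0,0],
    [-1,0,0,0.04,0,0,0],
    [-1,0,0,0.04,0,0,0],
    [-1,0,0,0.04,0,0,0],
    [-1,0,0,0,0,0,0],
  ],
)

```text
t: 6.8
ee_pos: [683.4, 113.7, -27.3]
orientation: [-3.142, -0.0, -0.0]
ft_force: [-2.2, 0.4, 3.1]
width: 0.7
grasp_force: 1.9
```

Request:
step_arm(
  plan=[
    [-1,0,0,0.04,0,0,0],
    [-1,0,0,0.04,0,0,0],
    [-1,0,0,0.04,0,0,0],
    [-1,0,0,0.03,0,0,0],
    [-1,0,0,0,0,0,0],
  ],
)

```text
t: 7.42
ee_pos: [683.5, 113.7, -33.1]
orientation: [3.142, 0.0, 0.0]
ft_force: [-5.9, -1.1, 18.0]
width: 1.0
grasp_force: 8.9
```

Request:
step_arm(
  plan=[
    [-1,0,0,0.04,0,0,0],
    [-1,0,0,0,0,0,0],
    [-1,0,0,0,0,0,0],
  ],
)

```text
t: 7.8
ee_pos: [683.6, 113.7, -33.2]
orientation: [3.142, 0.0, 0.0]
ft_force: [-11.9, -0.9, 32.6]
width: 0.9
grasp_force: 16.0
```

Request:
step_arm(
  plan=[
    [-1,0,0,-0.95,0,0,0],
    [-1,0,0,0,0,0,0],
    [-1,-0.777,-0.782,0,0,0,0],
    [-1,-0.777,-0.782,0,0,0,0],
    [-1,-0.777,-0.782,0,0,0,0],
    [-1,0,0,0,0,0,0],
    [-1,0,0,0,0,0,0],
  ],
)

```text
t: 8.68
ee_pos: [567.2, 230.9, 9.9]
orientation: [3.141, 0.001, 0.0]
ft_force: [0.1, 0.2, 0.2]
width: 0.3
grasp_force: 0.0
```

```bash
python3 - <<'E'
from h import *
s=grab('scene'); 
u=proj(s,[683,112,6])[0]; print(u); 
for dv in (-3,-2,-1,0,1): print(bydepth(s,u+[0,dv])[0].round(1), s['pixels'][int(round(u[1]+dv)),int(round(u[0]))])
w=grab('wrist'); u=proj(w,[567,231,14])[0]; print('B',u); 
try:
  c,r=ctr(w,'white',u,14); print(c,onplane(w,c,14))
except Exception as e: print(e)
print(get_obs()['ee_pos'])
E
```

```text
[343.74411135 254.90431723]
[674.1 107.4   5.9] [41 70 50]
[678.6 109.6   7.4] [33 24 33]
[679.9 110.4   5.9] [30 25 32]
[684.  112.5   7. ] [28 26 35]
[686.  113.6   6.1] [33 34 34]
B [311.68784461 226.59990344]
[310.54966887 223.2384106 ] [[569.08495494 231.66692948  14.        ]]
[567.85826167 230.19493741  10.04025136]
```

Request:
step_arm(
  plan=[
    [-1,0,0,0.5,0,0,0],
    [-1,0,0,0.12,0,0,0],
    [-1,0,0,0.06,0,0,0],
    [-1,0,0,0.05,0,0,0],
    [-1,0,0,0.05,0,0,0],
    [-1,0,0,0.05,0,0,0],
    [-1,0,0,0.05,0,0,0],
    [-1,0,0,0.04,0,0,0],
    [-1,0,0,0.02,0,0,0],
    [-1,0,0,0,0,0,0],
    [-1,0,0,0,0,0,0],
  ],
)

```text
t: 10.15
ee_pos: [567.5, 231.0, -33.2]
orientation: [-3.141, -0.001, -0.002]
ft_force: [-7.9, -4.5, 30.8]
width: 0.5
grasp_force: 14.8
```

Request:
step_arm(
  plan=[
    [-1,0,0,-0.94,0,0,0],
    [-1,0,0,0,0,0,0],
    [-1,-0.796,0.785,0,0,0,0],
    [-1,-0.796,0.785,0,0,0,0],
    [-1,-0.796,0.785,0,0,0,0],
    [-1,0,0,0,0,0,0],
    [-1,0,0,0.5,0,0,0],
    [-1,0,0,0.12,0,0,0],
    [-1,0,0,0.06,0,0,0],
    [-1,0,0,0.05,0,0,0],
    [-1,0,0,0.05,0,0,0],
    [-1,0,0,0.05,0,0,0],
    [-1,0,0,0.05,0,0,0],
    [-1,0,0,0.04,0,0,0],
    [-1,0,0,0.02,0,0,0],
    [-1,0,0,0,0,0,0],
    [-1,0,0,0,0,0,0],
  ],
)

```text
t: 12.28
ee_pos: [448.1, 113.5, -33.3]
orientation: [-3.141, -0.0, -0.003]
ft_force: [-11.5, -1.3, 51.1]
width: 0.7
grasp_force: 25.7
```

Request:
step_arm(
  plan=[
    [-1,0,0,-0.94,0,0,0],
    [-1,0,0,0,0,0,0],
    [-1,0.777,0.783,0,0,0,0],
    [-1,0.777,0.783,0,0,0,0],
    [-1,0.777,0.783,0,0,0,0],
    [-1,0,0,0,0,0,0],
    [-1,0,0,0.5,0,0,0],
    [-1,0,0,0.12,0,0,0],
    [-1,0,0,0.06,0,0,0],
    [-1,0,0,0.05,0,0,0],
    [-1,0,0,0.05,0,0,0],
    [-1,0,0,0.05,0,0,0],
    [-1,0,0,0.05,0,0,0],
    [-1,0,0,0.04,0,0,0],
    [-1,0,0,0.02,0,0,0],
    [-1,0,0,0,0,0,0],
    [-1,0,0,0,0,0,0],
  ],
)

```text
t: 14.4
ee_pos: [564.0, -3.8, -33.2]
orientation: [-3.141, -0.001, -0.001]
ft_force: [-10.9, 1.4, 35.2]
width: 0.5
grasp_force: 17.5
```

Request:
step_arm(
  plan=[
    [-1,0,0,-0.95,0,0,0],
    [-1,0.2,0.4,-0.95,0,0,0],
    [-1,0.2,0.4,-0.95,0,0,0],
    [-1,0.2,0.4,-0.95,0,0,0],
    [1,0.2,0.2,-0.95,0,0,0],
    [1,0,0,0,0,0,0],
    [1,0,0,0,0,0,0],
  ],
)

```text
t: 15.28
ee_pos: [603.3, -73.9, 200.5]
orientation: [-3.141, -0.001, 0.001]
ft_force: [-0.4, -0.4, -0.2]
width: 26.7
grasp_force: 0.0
```

```bash
python3 - <<'E'
from h import *
im=grab('wrist'); np.save('w5.npy',im,allow_pickle=True); print(get_obs()['ee_pos'])
for n,p in dict(A=[683,112],B=[567,231],C=[564.6,-4]).items():
    u=proj(im,[p+[6]])[0]; print(n,u.round(0),bydepth(im,u)[0].round(1))
E
```

```text
[602.78222501 -73.77379388 199.67670165]
A [146. 100.] [683.1 112.9   4.2]
B [ 63. 201.] [566.8 231.5   5.4]
C [253. 203.] [564.2  -3.7   4.4]
```

Request:
step_arm(
  plan=[
    [1,-0.8,0.4,0,0,0,0],
    [1,-0.8,0.4,0,0,0,0],
    [1,-0.8,0.4,0,0,0,0],
    [1,0,0.4,0,0,0,0],
    [1,0,0,0,0,0,0],
    [1,0,0,0,0,0,0],
  ],
)

```text
t: 16.08
ee_pos: [483.7, -153.5, 200.0]
orientation: [-3.141, -0.001, 0.002]
ft_force: [-0.3, -0.1, 0.4]
width: 87.1
grasp_force: 0.0
```

```bash
python3 - <<'E'
from h import *
im=grab('wrist'); np.save('w6.npy',im,allow_pickle=True); print(get_obs()['ee_pos'])
a=np.load('w5.npy',allow_pickle=True).item()
v=np.vstack([a['pixels'],im['pixels']]); cv2.imwrite('pics/w56.png',cv2.resize(v[:,:,::-1],(480,600)))
E
```

```text
[ 483.9295861  -153.3690784   200.08650769]
```

View pics/w56.png

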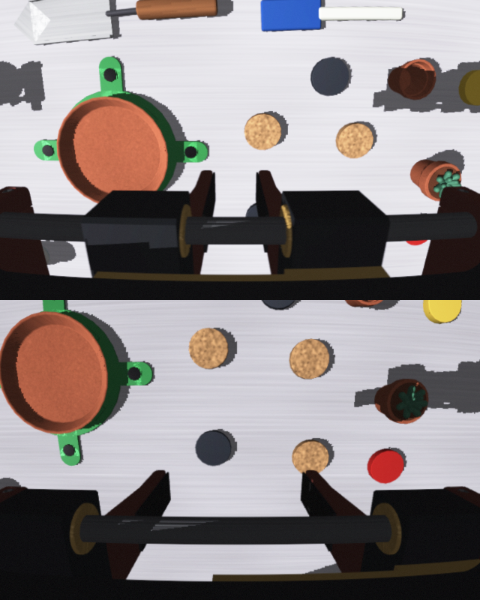

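The picture shows both wrist views, the upper half w5 and the lower half w6. The rivets are now pressed and no white stands proud; depth there reads 4–5 mm. In w6 the slate is at (213,448), with corks at (209,348), (309,359) and (310,457). In w5 the other slate is at (330,76).

```bash
cat >> h.py <<'E'
def circ(P):
    A=np.c_[2*P[:,:2],np.ones(len(P))]; x=np.linalg.lstsq(A,(P[:,:2]**2).sum(1),rcond=None)[0]
    return x[0],x[1],np.sqrt(x[2]+x[0]**2+x[1]**2)
def fitdisc(im,kind,uv,z,rmax=32):
    c=cc(im,kind,uv,rmax).reshape(-1,2)
    P=onplane(im,c,z); x=np.array(circ(P))
    for _ in range(3):
        e=np.abs(np.hypot(*(P[:,:2]-x[:2]).T)-x[2]); P=P[e<=max(np.quantile(e,.85),1)]; x=np.array(circ(P))
    return x.round(1)
E
python3 - <<'E'
from h import *
a=np.load('w5.npy',allow_pickle=True).item(); b=np.load('w6.npy',allow_pickle=True).item()
A={'slate1':(440,101),'cork1':(352,175),'cork2':(473,187)}; B={'cork1':(279,64),'cork2':(412,79),'slate2':(284,197),'cork3':(413,209)}
for k in sorted(set(A)|set(B)):
    z=5 if k[0]=='s' else 7; out=[]; us=[]
    for im,D in((a,A),(b,B)):
        if k in D: u=ctr(im,k[:-1],D[k],34)[0]; us.append(u); out+=[onplane(im,u,z)[0,:2].round(1),fitdisc(im,k[:-1],D[k],z,34), 'dz',bydepth(im,u)[0,2].round(1)]
    print(k,*out,tri(a,us[0],b,us[1]).round(1) if len(us)>1 else '')
print('saucer',fitdisc(a,'terra',(150,198),26,90),fitdisc(np.load('w2.npy',allow_pickle=True).item(),'terra',(315,185),26,85))
o=cc(a,'terra',(150,198),90).reshape(-1,2); print(o.min(0),o.max(0))
print([bydepth(a,u)[0].round(1) for u in ((150,198),(130,190),(170,200))])
E
```

```text
cork1 [ 597.5 -116. ] [ 597.1 -116.    27.7] dz 13.9 [ 598.5 -115.2] [ 598.2 -115.2   27.6] dz 14.0 [ 598.1 -115.6   10.4]
cork2 [ 584.1 -260.2] [ 584.3 -260.5   29.1] dz 12.4 [ 584.4 -260.3] [ 584.  -260.5   28.2] dz 12.5 [ 584.3 -260.1    7.6]
cork3 [ 438. -271.] [ 436.  -271.3   28. ] dz 13.8 
slate1 [ 680.2 -214.8] [ 680.  -215.2   27.2] dz 7.7 
slate2 [ 451.7 -120.2] [ 451.3 -120.2   27. ] dz 9.0 
saucer [565.9 112.8  85.5] [566.1 113.3  85.2]
[ 77 130] [223 269]
[array([571.2, 117.3,   9.8]), array([580.7, 140.8,   9.4]), array([568.9,  93.1,  10.4])]
```

Positions agree to within about 1 mm: the saucer is at (566,113) with its floor at 10 mm, and the slate at (451.5,-120). Grasping slate2 first.

Request:
step_arm(
  plan=[
    [1,-0.325,-0.333,0.4,0,0,0],
    [1,-0.325,-0.333,0.8,0,0,0],
    [1,0,0,0.8,0,0,0],
    [1,0,0,0.8,0,0,0],
    [1,0,0,0.8,0,0,0],
    [1,0,0,0.8,0,0,0],
    [1,0,0,0.2,0,0,0],
    [1,0,0,0.12,0,0,0],
    [1,0,0,0,0,0,0],
    [-1,0,0,0,0,0,0],
    [-1,0,0,0,0,0,0],
    [-1,0,0,0,0,0,0],
    [-1,0,0,0,0,0,0],
    [-1,0,0,0,0,0,0],
  ],
)

```text
t: 17.88
ee_pos: [451.7, -121.0, -34.9]
orientation: [3.142, 0.0, 0.001]
ft_force: [-0.3, 0.8, 5.8]
width: 54.6
grasp_force: 30.0
```

Request:
step_arm(
  plan=[
    [-1,0,0,-0.5,0,0,0],
    [-1,0,0,-0.8,0,0,0],
    [-1,0,0,-0.5,0,0,0],
    [-1,0.381,-0.78,0,0,0,0],
    [-1,0.381,-0.78,0,0,0,0],
    [-1,0.381,-0.78,0,0,0,0],
    [-1,0.381,-0.78,0,0,0,0],
    [-1,0.381,-0.78,0,0,0,0],
    [-1,0.381,-0.78,0,0,0,0],
    [-1,0,0,0,0,0,0],
    [-1,0,0,0,0,0,0],
  ],
)

```text
t: 19.25
ee_pos: [564.8, 112.7, 54.3]
orientation: [3.141, 0.001, -0.002]
ft_force: [-0.5, 0.3, -0.6]
width: 55.3
grasp_force: 30.0
```

```bash
python3 - <<'E'
from h import *
im=grab('wrist'); o=get_obs(); print(o['ee_pos'],o['width'],o['ft_force'])
save(im,'w7.png',s=1)
for z in (25,30,35,40): print(z,proj(im,o['ee_pos']+[[0,0,z],[28,0,z]]).round(0).tolist())
for v in range(150,240,8): print(v,bydepth(im,(314,v))[0].round(0), im['pixels'][v,314])
E
```

```text
[564.70676696 112.25288731  54.33573687] 55.06696251733332 [-0.63982623 -0.25632059 -0.14079212]
25 [[313.0, 238.0], [313.0, 187.0]]
30 [[313.0, 242.0], [313.0, 189.0]]
35 [[313.0, 245.0], [313.0, 191.0]]
40 [[313.0, 249.0], [313.0, 194.0]]
150 [604. 112.  10.] [218 123  92]
158 [598. 112.  10.] [215 122  89]
166 [593. 112.  11.] [212 120  88]
174 [587. 112.  10.] [222 125  92]
182 [581. 112.   9.] [223 127  94]
190 [575. 112.   9.] [225 130  95]
198 [591. 112.  97.] [29 30 33]
206 [588. 112.  98.] [30 32 36]
214 [584. 112.  98.] [28 30 34]
222 [580. 112.  99.] [28 30 35]
230 [576. 112.  98.] [27 30 32]
238 [572. 112.  98.] [26 27 31]
```

View pics/w7.png

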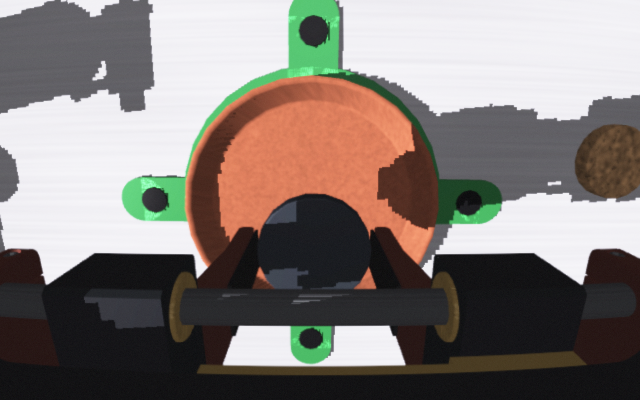

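The picture shows the slate held level at (313,245) over the saucer centre, with its top 44 mm above the TCP. Placing it.

Request:
step_arm(
  plan=[
    [-1,0.03,-0.01,0.9,0,0,0],
    [-1,0,0,0.45,0,0,0],
    [-1,0,0,0.1,0,0,0],
    [-1,0,0,0.1,0,0,0],
    [-1,0,0,0,0,0,0],
    [0.7,0,0,0,0,0,0],
    [0.7,0,0,0,0,0,0],
    [0.7,0,0,0,0,0,0],
    [1,0,0,-0.2,0,0,0],
    [1,0,0,-0.8,0,0,0],
    [1,0,0,-0.6,0,0,0],
    [1,0,0,0,0,0,0],
  ],
)

```text
t: 20.8
ee_pos: [569.4, 114.0, 60.2]
orientation: [-3.141, -0.0, -0.008]
ft_force: [0.9, 0.2, -0.4]
width: 87.8
grasp_force: 0.0
```

```bash
python3 - <<'E'
from h import *
im=grab('wrist'); o=get_obs(); print(o['ee_pos'],o['width'])
u=proj(im,[566,113,20])[0]; print(u,ctr(im,'slate',u,50),fitdisc(im,'slate',u,20,50))
for q in ([566,113,20],[585,113,20],[585,130,20],[580,100,20],[610,113,10]): print(bydepth(im,proj(im,q)[0])[0].round(1))
E
```

```text
[568.13782635 113.73953427  58.62918577] 87.44500991795564
[314.1847023  210.56218605] (array([331.44496707, 222.07996237]), 24.789426803588867) [555.7 100.4  13.8]
[565.9 113.   19.7]
[584.5 113.   17.6]
[584.8 130.1  19.1]
[579.4  99.9  17.3]
[610.  113.   10.1]
```

```bash
python3 - <<'E'
from h import *
a=np.load('w1.npy',allow_pickle=True).item()
for z in (45,): print(onplane(a,[(407,62),(382,62),(433,62)],z).round(1))
im=np.load('w5.npy',allow_pickle=True).item()
print(onplane(im,(551,107),45))
o=get_obs(); print(o['ee_pos'],o['qpos'].round(2))
w=grab('wrist')
for v in (300,330,360): print(v,[bydepth(w,(u,v))[0].round(0).tolist() for u in (60,150,250,400,560)])
E
```

```text
[[ 678.4 -324.8   45. ]
 [ 678.  -297.2   45. ]
 [ 679.  -353.9   45. ]]
[[ 676.58408635 -318.21838665   45.        ]]
[568.13782635 113.73953427  58.62918577] [0.18 0.53 1.81 0.   0.8  1.75]
300 [[598.0, 163.0, 201.0], [595.0, 148.0, 194.0], [596.0, 126.0, 194.0], [595.0, 95.0, 194.0], [599.0, 65.0, 202.0]]
330 [[592.0, 164.0, 202.0], [575.0, 159.0, 176.0], [453.0, 168.0, -1.0], [452.0, 39.0, -1.0], [591.0, 63.0, 201.0]]
360 [[585.0, 165.0, 202.0], [567.0, 159.0, 179.0], [421.0, 170.0, -2.0], [422.0, 37.0, 1.0], [587.0, 64.0, 204.0]]
```

The thumb pot is close to slate1, so the gripper body needs a quarter turn there. I'll move over and turn by -90°.

Request:
step_arm(
  plan=[
    [1,0.32,0.939,-0.286,0,0,0],
    [1,0.32,0.939,-0.286,0,0,0],
    [1,0.32,0.939,-0.286,0,0,0],
    [1,0.32,0.939,-0.286,0,0,0],
    [1,0.32,0.939,-0.286,0,0,0],
    [1,0.32,0.939,-0.286,0,0,0],
    [1,0.32,0.939,-0.286,0,0,0],
    [1,0,0,0,0,0,-1],
    [1,0,0,0,0,0,-1],
    [1,0,0,0,0,0,-1],
    [1,0,0,0,0,0,-1],
    [1,0,0,0,0,0,-1],
    [1,0,0,0,0,0,-1],
    [1,0,0,0,0,0,-1],
    [1,0,0,0,0,0,-1],
    [1,0,0,0,0,0,-1],
    [1,0,0,0,0,0,-1],
    [1,0,0,0,0,0,-1],
    [1,0,0,0,0,0,-1],
    [1,0,0,0,0,0,-1],
  ],
)

```text
t: 23.4
ee_pos: [678.3, -214.7, 155.2]
orientation: [-2.227, -2.212, 0.002]
ft_force: [-0.2, -0.1, 0.5]
width: 87.9
grasp_force: 0.0
```

Request:
step_arm(
  plan=[
    [1,0,0,0,0,0,-0.09],
    [1,0,0,0,0,0,0],
  ],
)

```text
t: 23.65
ee_pos: [678.9, -214.9, 156.3]
orientation: [-2.222, -2.218, 0.001]
ft_force: [-0.0, 0.7, 0.7]
width: 87.8
grasp_force: 0.0
```

```bash
python3 - <<'E'
from h import *
im=grab('wrist'); o=get_obs(); print(o['ee_pos'],R.from_rotvec(o['orientation']).as_matrix().round(3).tolist(),o['qpos'].round(2))
u=proj(im,[680,-215,5])[0]; print(u,ctr(im,'slate',u,40),fitdisc(im,'slate',u,5,50))
w=im;p=w['pixels']; x,y=u.astype(int); print(p[y-20:y+21:5,x].tolist())
t=grab('top'); u=proj(t,[566,113,20])[0]; c,r=ctr(t,'slate',u,14); print('top',c,r,onplane(t,c,18)[0].round(1))
s=grab('scene'); u=proj(s,[566,113,20])[0]; c,r=ctr(s,'slate',u,16); print('scene',c,r,onplane(s,c,18)[0].round(1))
E
```

```text
[ 678.99810132 -214.93795091  156.58670915] [[0.002, 1.0, -0.001], [1.0, -0.002, 0.0], [0.0, -0.001, -1.0]] [-0.32  0.58  1.44  0.    1.13 -0.32]
[315.23532365 176.66876295] (array([315.22870731, 176.06744488]), 27.853578567504883) [ 680.1 -214.8   27.4]
[[52, 56, 64], [53, 55, 66], [50, 54, 64], [50, 52, 62], [49, 54, 63], [46, 51, 59], [46, 49, 59], [47, 51, 61], [48, 51, 61]]
top [268.73877551 200.94285714] 8.876619338989258 [565.4 110.9  18. ]
scene [367.16479401 223.8164794 ] 10.594910621643066 [567.9 114.9  18. ]
```

Request:
step_arm(
  plan=[
    [1,0,0.02,0.9,0,0,0],
    [1,0,0,0.9,0,0,0],
    [1,0,0,0.9,0,0,0],
    [1,0,0,0.75,0,0,0],
    [1,0,0,0.25,0,0,0],
    [1,0,0,0.13,0,0,0],
    [1,0,0,0,0,0,0],
    [-1,0,0,0,0,0,0],
    [-1,0,0,0,0,0,0],
    [-1,0,0,0,0,0,0],
    [-1,0,0,0,0,0,0],
    [-1,0,0,0,0,0,0],
  ],
)

```text
t: 25.3
ee_pos: [680.5, -215.1, -33.7]
orientation: [2.221, 2.221, 0.0]
ft_force: [-1.3, 0.4, 3.0]
width: 54.5
grasp_force: 30.0
```

Request:
step_arm(
  plan=[
    [-1,0,0,-0.5,0,0,0],
    [-1,0,0,-0.8,0,0,0],
    [-1,0,0,-0.6,0,0,0],
    [-1,0.82,-0.286,0,0,0,0],
    [-1,0.82,-0.286,0,0,0,0],
    [-1,0.82,-0.286,0,0,0,0],
    [-1,0.82,-0.286,0,0,0,0],
    [-1,0.82,-0.286,0,0,0,0],
    [-1,0.82,-0.286,0,0,0,0],
    [-1,0.82,-0.286,0,0,0,0],
    [-1,0.82,-0.286,0,0,0,0],
    [-1,0,0,0,0,0,0],
    [-1,0,0,0,0,0,0],
  ],
)

```text
t: 26.92
ee_pos: [566.6, 112.7, 61.9]
orientation: [2.22, 2.222, 0.002]
ft_force: [-0.5, -0.3, -1.3]
width: 54.7
grasp_force: 30.0
```

```bash
cat >> h.py <<'E'
def held(kind,h,r=28):
    im=grab('wrist'); o=get_obs(); e=o['ee_pos']; x=R.from_rotvec(o['orientation']).as_matrix()[:,0]
    print('tcp',e.round(1),'w',round(float(o['width']),1),'f',o['ft_force'].round(1))
    for d in (8,14,20,25): print('top h over tcp',d,(bydepth(im,proj(im,[e+x*d+[0,0,h]])[0])[0]-e).round(1))
    # front edge along tool x
    us=proj(im,np.array([e+x*d+[0,0,h] for d in range(15,45)])); z=[(bydepth(im,u)[0]-e) for u in us]
    f=[q@x for q in z if abs(q[2]-h)<4]; print('front edge',max(f) if f else None)
    return im
E
python3 -c "
from h import *
held('slate',44)"
```

```text
tcp [566.6 112.3  61.7] w 54.7 f [ 0.2 -0.1 -0.6]
top h over tcp 8 [ 0.   7.9 43.8]
top h over tcp 14 [ 0.  13.9 43.6]
top h over tcp 20 [ 0.  19.8 43.3]
top h over tcp 25 [ 0.  25.1 44.3]
front edge 29.39357568492135
```

Request:
step_arm(
  plan=[
    [-1,0,0,0.9,0,0,0],
    [-1,0,0,0.4,0,0,0],
    [-1,0,0,0.1,0,0,0],
    [-1,0,0,0.09,0,0,0],
    [-1,0,0,0,0,0,0],
    [0.7,0,0,0,0,0,0],
    [0.7,0,0,0,0,0,0],
    [0.7,0,0,0,0,0,0],
    [1,0,0,-0.2,0,0,0],
    [1,0,0,-0.8,0,0,0],
    [1,0,0,-0.9,0,0,0],
    [1,-0.6,0,-0.9,0,0,0],
    [1,-0.6,0,0,0,0,0],
    [1,0,0,0,0,0,0],
    [1,0,0,0,0,0,0],
  ],
)

```text
t: 28.85
ee_pos: [565.6, 53.2, 126.4]
orientation: [-2.221, -2.221, 0.0]
ft_force: [0.3, -0.3, -0.8]
width: 87.8
grasp_force: 0.0
```

```bash
cat >> h.py <<'E'
def pile(im,kind,z,rm=45):
    c=np.array([566,113.])
    for dx,dy in ((0,0),(18,0),(-18,0),(0,18),(0,-18)):
        print('pile',bydepth(im,proj(im,[c[0]+dx,c[1]+dy,z])[0])[0].round(1))
    u=proj(im,[566,113,z])[0]; print('disc',fitdisc(im,kind,u,z,rm))
E
python3 - <<'E'
from h import *
im=grab('wrist'); o=get_obs(); print(o['ee_pos'].round(1),o['width']); pile(im,'slate',30); save(im,'w8.png',s=1)
print('saucer',fitdisc(im,'terra',proj(im,[566,113,26])[0],26,150))
t=grab('top')
for k,q,z in (('cork',[598,-116,7],7),('cork',[584,-260,7],7),('cork',[436,-271,7],7)):
    u=proj(t,q)[0]; c,r=ctr(t,k,u,30); print(k,onplane(t,c,z)[0].round(1))
E
```

```text
[565.5  53.5 126.1] 87.77633506630373
pile [566. 113.  29.]
pile [584.1 113.   28.3]
pile [548.  113.   29.8]
pile [566.  131.1  28.3]
pile [566.   95.   29.6]
disc [566.5 114.1  26.4]
saucer [565.6 113.5  85.7]
cork [ 596.1 -116.6    7. ]
cork [ 569.1 -264.1    7. ]
cork [ 435.3 -272.4    7. ]
```

View pics/w8.png

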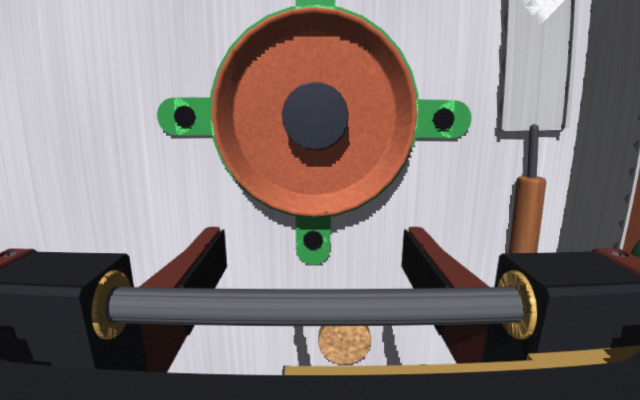

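The picture shows both slates stacked on centre at (315,116), level at 28–30 mm. The top view now puts the second cork near (569,-264), so it may have been nudged; I'll re-measure it before grasping. Next is cork1.

Request:
step_arm(
  plan=[
    [1,-0.845,0.16,0,0,0,0],
    [1,-0.845,0.16,0,0,0,0],
    [1,-0.845,0.16,0,0,0,0],
    [1,-0.845,0.16,0,0,0,0],
    [1,0,0,0.9,0,0,0],
    [1,0,0,0.9,0,0,0],
    [1,0,0,0.9,0,0,0],
    [1,0,0,0.3,0,0,0],
    [1,0,0,0.19,0,0,0],
    [1,0,0,0,0,0,0],
    [-1,0,0,0,0,0,0],
    [-1,0,0,0,0,0,0],
    [-1,0,0,0,0,0,0],
    [-1,0,0,0,0,0,0],
    [-1,0,0,0,0,0,0],
  ],
)

```text
t: 30.82
ee_pos: [598.2, -116.2, -32.7]
orientation: [2.221, 2.221, 0.0]
ft_force: [-1.2, 0.9, 5.0]
width: 55.3
grasp_force: 30.0
```

Request:
step_arm(
  plan=[
    [-1,0,0,-0.5,0,0,0],
    [-1,0,0,-0.8,0,0,0],
    [-1,0,0,-0.9,0,0,0],
    [-1,0.763,-0.107,0,0,0,0],
    [-1,0.763,-0.107,0,0,0,0],
    [-1,0.763,-0.107,0,0,0,0],
    [-1,0.763,-0.107,0,0,0,0],
    [-1,0.763,-0.107,0,0,0,0],
    [-1,0.763,-0.107,0,0,0,0],
    [-1,0,0,0,0,0,0],
    [-1,0,0,0,0,0,0],
  ],
)

```text
t: 32.2
ee_pos: [565.6, 112.5, 76.7]
orientation: [2.221, 2.222, -0.001]
ft_force: [0.3, 0.1, 0.7]
width: 55.2
grasp_force: 30.0
```

```bash
python3 -c "
from h import *
held('cork',47)"
```

```text
tcp [565.8 112.1  76.7] w 55.2 f [-0.9 -0.6 -0.2]
top h over tcp 8 [ 0.   7.6 46. ]
top h over tcp 14 [ 0.  13.3 45. ]
top h over tcp 20 [ 0.  19.8 46.4]
top h over tcp 25 [ 0.  25.1 47.4]
front edge 28.509204155089286
```

Request:
step_arm(
  plan=[
    [-1,0.01,0,0.9,0,0,0],
    [-1,0,0,0.46,0,0,0],
    [-1,0,0,0.1,0,0,0],
    [-1,0,0,0.1,0,0,0],
    [-1,0,0,0,0,0,0],
    [0.7,0,0,0,0,0,0],
    [0.7,0,0,0,0,0,0],
    [0.7,0,0,0,0,0,0],
    [1,0,0,-0.2,0,0,0],
    [1,0,0,-0.8,0,0,0],
    [1,0,0,-0.9,0,0,0],
    [1,-0.6,0,-0.9,0,0,0],
    [1,-0.6,0,0,0,0,0],
    [1,0,0,0,0,0,0],
    [1,0,0,0,0,0,0],
  ],
)

```text
t: 34.12
ee_pos: [565.5, 53.6, 138.9]
orientation: [-2.221, -2.221, 0.0]
ft_force: [-0.3, -0.1, -0.4]
width: 88.0
grasp_force: 0.0
```

```bash
python3 - <<'E'
from h import *
im=grab('wrist'); o=get_obs(); print(o['ee_pos'].round(1),o['width']); pile(im,'cork',44)
print('saucer',fitdisc(im,'terra',proj(im,[566,113,26])[0],26,150))
E
```

```text
[565.4  53.9 138.7] 87.63913582593119
pile [566. 113.  43.]
pile [584.1 113.   42.9]
pile [547.9 113.   42.8]
pile [566.  131.1  42.1]
pile [566.   95.   43.6]
disc [566.1 114.   27.2]
saucer [565.6 113.5  85.7]
```

Request:
step_arm(
  plan=[
    [1,-0.909,0.02,0,0,0,0],
    [1,-0.909,0.02,0,0,0,0],
    [1,-0.909,0.02,0,0,0,0],
    [1,-0.909,0.02,0,0,0,0],
    [1,-0.909,0.02,0,0,0,0],
    [1,-0.909,0.02,0,0,0,0],
    [1,-0.909,0.02,0,0,0,0],
    [1,0,0,0,0,0,0],
    [1,0,0,0,0,0,0],
  ],
)

```text
t: 35.3
ee_pos: [572.6, -263.7, 138.1]
orientation: [-2.22, -2.221, 0.0]
ft_force: [-1.0, 1.1, 0.1]
width: 88.0
grasp_force: 0.0
```

```bash
python3 - <<'E'
from h import *
im=grab('wrist'); o=get_obs(); print(o['ee_pos'].round(1))
for q in ([569,-264,7],[584,-260,7]):
    u=proj(im,q)[0]; print(u.round(),ctr(im,'cork',u,45)[1],fitdisc(im,'cork',u,7,50),fitdisc(im,'cork',u,14,50))
E
```

```text
[ 572.7 -263.3  138.3]
[310. 181.] 29.294313430786133 [ 584.1 -260.3   27.7] [ 583.8 -259.    27.1]
[326. 177.] 29.30364990234375 [ 584.1 -260.3   27.7] [ 583.8 -259.    27.1]
```

Request:
step_arm(
  plan=[
    [1,0.066,0.23,0.2,0,0,0],
    [1,0,0,0.9,0,0,0],
    [1,0,0,0.9,0,0,0],
    [1,0,0,0.9,0,0,0],
    [1,0,0,0.34,0,0,0],
    [1,0,0,0.19,0,0,0],
    [1,0,0,0,0,0,0],
    [-1,0,0,0,0,0,0],
    [-1,0,0,0,0,0,0],
    [-1,0,0,0,0,0,0],
    [-1,0,0,0,0,0,0],
    [-1,0,0,0,0,0,0],
  ],
)

```text
t: 36.85
ee_pos: [584.6, -261.7, -32.1]
orientation: [2.221, 2.221, 0.0]
ft_force: [-1.5, 0.0, 5.5]
width: 55.1
grasp_force: 30.0
```

Request:
step_arm(
  plan=[
    [-1,0,0,-0.6,0,0,0],
    [-1,0,0,-1,0,0,0],
    [-1,0,0,-1,0,0,0],
    [-1,0.833,-0.041,0,0,0,0],
    [-1,0.833,-0.041,0,0,0,0],
    [-1,0.833,-0.041,0,0,0,0],
    [-1,0.833,-0.041,0,0,0,0],
    [-1,0.833,-0.041,0,0,0,0],
    [-1,0.833,-0.041,0,0,0,0],
    [-1,0.833,-0.041,0,0,0,0],
    [-1,0.833,-0.041,0,0,0,0],
    [-1,0.833,-0.041,0,0,0,0],
    [-1,0,0,0,0,0,0],
    [-1,0,0,0,0,0,0],
  ],
)

```text
t: 38.6
ee_pos: [565.6, 113.0, 97.2]
orientation: [-2.22, -2.222, 0.001]
ft_force: [-0.1, 0.6, -0.5]
width: 54.7
grasp_force: 30.0
```

```bash
python3 -c "
from h import *
held('cork',47)"
```

```text
tcp [565.7 112.5  97.2] w 55.3 f [ 0.4  0.6 -0.3]
top h over tcp 8 [ 0.   7.1 44.7]
top h over tcp 14 [ 0.  13.3 45. ]
top h over tcp 20 [ 0.  19.7 46.1]
top h over tcp 25 [ 0.  24.5 45. ]
front edge 29.240893736107108
```

Request:
step_arm(
  plan=[
    [-1,0,0,0.9,0,0,0],
    [-1,0,0,0.6,0,0,0],
    [-1,0,0,0.1,0,0,0],
    [-1,0,0,0.09,0,0,0],
    [-1,0,0,0,0,0,0],
    [0.7,0,0,0,0,0,0],
    [0.7,0,0,0,0,0,0],
    [0.7,0,0,0,0,0,0],
    [1,0,0,-0.2,0,0,0],
    [1,0,0,-0.8,0,0,0],
    [1,0,0,-0.9,0,0,0],
    [1,-0.6,0,-0.9,0,0,0],
    [1,-0.6,0,0,0,0,0],
    [1,0,0,0,0,0,0],
    [1,0,0,0,0,0,0],
  ],
)

```text
t: 40.52
ee_pos: [565.6, 53.7, 152.9]
orientation: [-2.221, -2.221, 0.0]
ft_force: [0.1, 0.6, -0.4]
width: 87.6
grasp_force: 0.0
```

```bash
python3 - <<'E'
from h import *
im=grab('wrist'); o=get_obs(); print(o['ee_pos'].round(1),o['width']); pile(im,'cork',58)
E
```

```text
[565.5  53.9 152.6] 88.31206211488433
pile [566.  113.   56.2]
pile [584.  113.   57.6]
pile [548.  113.   57.4]
pile [566.  131.   57.3]
pile [566.   94.9  56.8]
disc [566.3 115.4  27.2]
```

Request:
step_arm(
  plan=[
    [1,-0.83,-0.33,0,0,0,0],
    [1,-0.83,-0.33,0,0,0,0],
    [1,-0.83,-0.33,0,0,0,0],
    [1,-0.83,-0.33,0,0,0,0],
    [1,-0.83,-0.33,0,0,0,0],
    [1,-0.83,-0.33,0,0,0,0],
    [1,-0.83,-0.33,0,0,0,0],
    [1,-0.83,-0.33,0,0,0,0],
    [1,0,0,0,0,0,0],
    [1,0,0,0,0,0,0],
  ],
)

```text
t: 41.82
ee_pos: [434.0, -277.8, 152.5]
orientation: [-2.22, -2.221, -0.0]
ft_force: [0.0, 0.7, 0.2]
width: 87.8
grasp_force: 0.0
```

```bash
python3 - <<'E'
from h import *
im=grab('wrist'); o=get_obs(); print(o['ee_pos'].round(1))
q=[436,-271,7]; u=proj(im,q)[0]; print(u.round(),ctr(im,'cork',u,45)[1],fitdisc(im,'cork',u,7,45),fitdisc(im,'cork',u,14,45),bydepth(im,u))
E
```

```text
[ 434.2 -277.5  152.5]
[316. 171.] 28.269901275634766 [ 436.8 -271.2   27.7] [ 436.7 -270.    27.1] [[ 435.9617598  -269.89311285   13.55429398]]
```

Request:
step_arm(
  plan=[
    [1,0.134,0.05,0.2,0,0,0],
    [1,0,0,1,0,0,0],
    [1,0,0,1,0,0,0],
    [1,0,0,1,0,0,0],
    [1,0,0,0.34,0,0,0],
    [1,0,0,0.18,0,0,0],
    [1,0,0,0,0,0,0],
    [-1,0,0,0,0,0,0],
    [-1,0,0,0,0,0,0],
    [-1,0,0,0,0,0,0],
    [-1,0,0,0,0,0,0],
    [-1,0,0,0,0,0,0],
  ],
)

```text
t: 43.38
ee_pos: [436.7, -272.3, -32.7]
orientation: [2.221, 2.221, 0.0]
ft_force: [-0.7, 1.6, 5.9]
width: 55.0
grasp_force: 30.0
```

Request:
step_arm(
  plan=[
    [-1,0,0,-0.8,0,0,0],
    [-1,0,0,-1,0,0,0],
    [-1,0,0,-1,0,0,0],
    [-1,0.854,0.287,0,0,0,0],
    [-1,0.854,0.287,0,0,0,0],
    [-1,0.854,0.287,0,0,0,0],
    [-1,0.854,0.287,0,0,0,0],
    [-1,0.854,0.287,0,0,0,0],
    [-1,0.854,0.287,0,0,0,0],
    [-1,0.854,0.287,0,0,0,0],
    [-1,0.854,0.287,0,0,0,0],
    [-1,0.854,0.287,0,0,0,0],
    [-1,0,0,0,0,0,0],
    [-1,0,0,0,0,0,0],
  ],
)

```text
t: 45.12
ee_pos: [564.7, 111.8, 106.5]
orientation: [-2.22, -2.222, 0.002]
ft_force: [-0.1, 0.4, 0.2]
width: 54.8
grasp_force: 30.0
```

```bash
python3 -c "
from h import *
held('cork',47)"
```

```text
tcp [564.7 111.4 106.5] w 55.4 f [ 0.2 -1.1 -0.2]
top h over tcp 8 [ 0.   7.5 45.7]
top h over tcp 14 [ 0.  13.6 45.8]
top h over tcp 20 [ 0.  19.5 45.4]
top h over tcp 25 [ 0.  24.6 45.3]
front edge 29.615174631615307
```

Request:
step_arm(
  plan=[
    [-1,0,0.02,0.9,0,0,0],
    [-1,0,0,0.5,0,0,0],
    [-1,0,0,0.1,0,0,0],
    [-1,0,0,0.1,0,0,0],
    [-1,0,0,0,0,0,0],
    [0.7,0,0,0,0,0,0],
    [0.7,0,0,0,0,0,0],
    [0.7,0,0,0,0,0,0],
    [1,0,0,-0.2,0,0,0],
    [1,0,0,-0.8,0,0,0],
    [1,0,0,-0.9,0,0,0],
    [1,-0.6,0,-0.9,0,0,0],
    [1,-0.6,0,0,0,0,0],
    [1,0,0,0,0,0,0],
    [1,0,0,0,0,0,0],
  ],
)

```text
t: 47.05
ee_pos: [566.2, 52.6, 166.9]
orientation: [-2.221, -2.221, 0.0]
ft_force: [0.7, 0.2, 0.1]
width: 87.8
grasp_force: 0.0
```

```bash
python3 - <<'E'
from h import *
im=grab('wrist'); o=get_obs(); print(o['ee_pos'].round(1),o['width']); pile(im,'cork',72); save(im,'w9.png',s=1)
print('saucer',fitdisc(im,'terra',proj(im,[566,113,26])[0],26,150))
s=grab('scene'); u=proj(s,[566,113,50])[0]; x,y=u.astype(int); save(s,'s9.png',(x-60,y-50,x+60,y+40),5)
E
```

```text
[566.2  52.9 166.6] 87.9479797709501
pile [566.  113.   72.2]
pile [584.1 113.   71. ]
pile [548.  113.   72.2]
pile [566.  131.   71.1]
pile [566.   94.9  70.5]
disc [566.7 114.   27.3]
saucer [565.6 113.5  85.7]
```

View pics/s9.png

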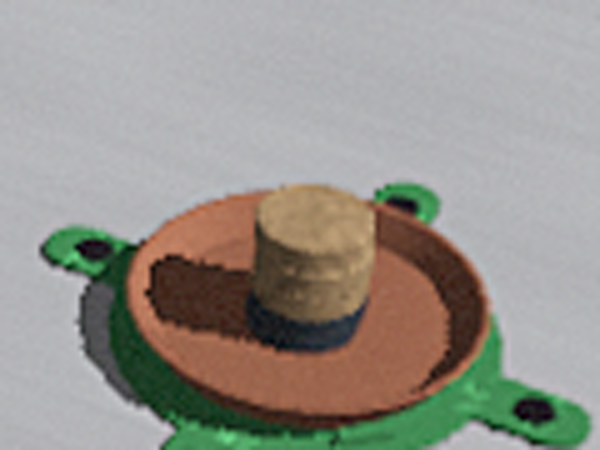

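Request:
step_arm(
  plan=[
    [1,-0.95,-0.08,0,0,0,0],
    [1,-0.95,-0.08,0,0,0,0],
    [1,-0.95,-0.08,0,0,0,0],
    [1,-0.95,-0.08,0,0,0,0],
    [1,-0.95,-0.08,0,0,0,0],
    [1,-0.95,-0.08,0,0,0,0],
    [1,-0.95,-0.08,0,0,0,0],
    [1,-0.95,-0.08,0,0,0,0],
    [1,-0.95,-0.08,0,0,0,0],
    [1,0,0,0,0,0,0],
    [1,0,0,0,0,0,0],
  ],
)

```text
t: 48.52
ee_pos: [530.5, -374.0, 166.1]
orientation: [-2.22, -2.221, -0.0]
ft_force: [-0.4, 0.2, -1.5]
width: 87.9
grasp_force: 0.0
```

```bash
python3 - <<'E'
from h import *
im=grab('wrist'); np.save('w10.npy',im,allow_pickle=True); o=get_obs(); print(o['ee_pos'].round(1)); save(im,'w10.png',s=1)
b=np.load('w6.npy',allow_pickle=True).item()
u=proj(im,[524,-392,40])[0]; print(u); print('rim z50',fitdisc(im,'terra',u,50,80))
E
```

```text
[ 530.6 -373.7  166.3]
[307.27294169 199.85886927]
rim z50 [ 528.2 -388.4   29.6]
```

View pics/w10.png

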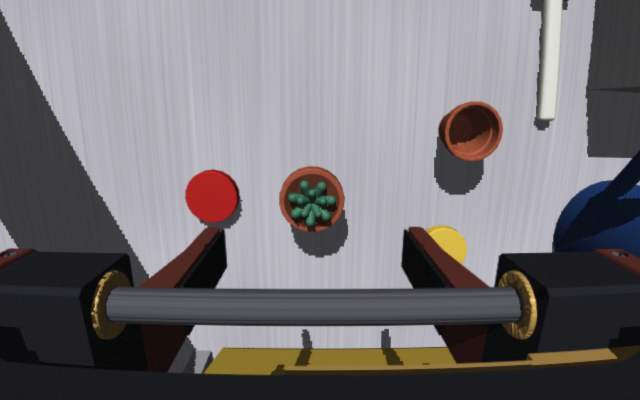

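The scene crop shows a neat pile, slate below cork. In w10 the pot with leaves is at (312,199), with the red look-alike at (212,195), the empty thumb pot at (471,130) and the yellow disc at (445,245). The pot is the one with the succulent. I'll grip its rim band.

Request:
step_arm(
  plan=[
    [1,-0.3,-0.05,0.2,0,0,0],
    [1,0,0,0,0,0,0],
    [1,0,0,0.9,0,0,0],
    [1,0,0,0.9,0,0,0],
    [1,0,0,0.9,0,0,0],
    [1,0,0,0.3,0,0,0],
    [1,0,0,0.15,0,0,0],
    [1,0,0,0,0,0,0],
    [-1,0,0,0,0,0,0],
    [-1,0,0,0,0,0,0],
    [-1,0,0,0,0,0,0],
    [-1,0,0,0,0,0,0],
    [-1,0,0,0,0,0,0],
  ],
)

```text
t: 50.2
ee_pos: [528.3, -390.5, 0.1]
orientation: [2.221, 2.221, 0.0]
ft_force: [-2.2, 0.4, 7.1]
width: 61.2
grasp_force: 30.0
```

Request:
step_arm(
  plan=[
    [-1,0,0,-0.4,0,0,0],
    [-1,0,0,-0.8,0,0,0],
    [-1,0,0,-0.8,0,0,0],
    [-1,0,0,-0.6,0,0,0],
    [-1,0.837,0.063,0,0,0,0],
    [-1,0.837,0.063,0,0,0,0],
    [-1,0.837,0.063,0,0,0,0],
    [-1,0.837,0.063,0,0,0,0],
    [-1,0.837,0.063,0,0,0,0],
    [-1,0.837,0.063,0,0,0,0],
    [-1,0.837,0.063,0,0,0,0],
    [-1,0.837,0.063,0,0,0,0],
    [-1,0.837,0.063,0,0,0,0],
    [-1,0.837,0.063,0,0,0,0],
    [-1,0.837,0.063,0,0,0,0],
    [-1,0.837,0.063,0,0,0,0],
    [-1,0,0,0,0,0,0],
    [-1,0,0,0,0,0,0],
    [-1,0,0,0,0,0,0],
  ],
)

```text
t: 52.58
ee_pos: [565.6, 111.0, 129.6]
orientation: [2.222, 2.22, -0.0]
ft_force: [0.2, 0.2, -2.5]
width: 61.3
grasp_force: 30.0
```

```bash
python3 - <<'E'
from h import *
im=grab('wrist'); o=get_obs(); e=o['ee_pos']; print(e.round(1),o['width'],o['ft_force'].round(1))
for d in (24,27,29,31,33): print(d,(bydepth(im,proj(im,[e+[0,d,50]])[0])[0]-e).round(1))
v=np.vstack([im['pixels'][80:],grab('scene')['pixels']]); s=grab('scene')
u=proj(s,e+[0,0,0])[0].astype(int); c=s['pixels'][max(u[1]-70,0):u[1]+40,u[0]-75:u[0]+75]; c=cv2.resize(c,(640,int(640*c.shape[0]/c.shape[1])),interpolation=cv2.INTER_CUBIC)
v=np.vstack([cv2.resize(im['pixels'][100:],(640,300)),c]); cv2.imwrite('pics/w11.png',cv2.resize(v[:,:,::-1],None,fx=.76,fy=.76))
E
```

```text
[565.7 111.  129.5] 61.21086495699714 [-0.2 -0.1 -0.8]
24 [-0.  24.1 50.5]
27 [ 0.  26.7 48.8]
29 [ 0.  28.6 48.2]
31 [ 0.  30.5 48. ]
33 [ 0.  30.5 38.3]
```

View pics/w11.png

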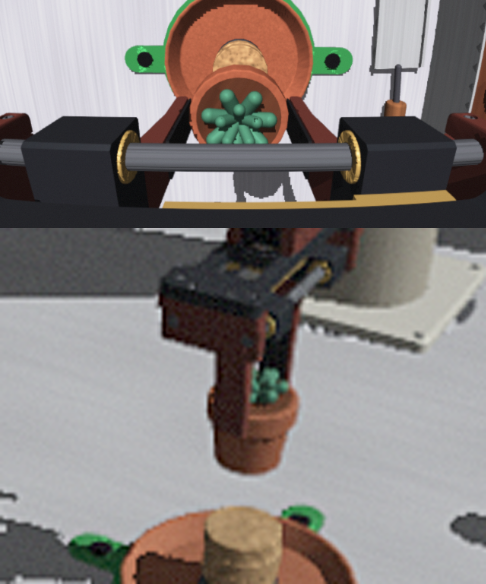

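The picture shows the pot held upright above the pile, with its rim 48.5 mm over the TCP. Lowering it.

Request:
step_arm(
  plan=[
    [-1,0.05,0.01,0.5,0,0,0],
    [-1,0,0,0.4,0,0,0],
    [-1,0,0,0.12,0,0,0],
    [-1,0,0,0.08,0,0,0],
    [-1,0,0,0,0,0,0],
    [-1,0,0,0,0,0,0],
  ],
)

```text
t: 53.48
ee_pos: [566.8, 114.6, 75.0]
orientation: [2.221, 2.221, 0.001]
ft_force: [0.9, -0.3, -1.1]
width: 61.1
grasp_force: 30.0
```

Request:
step_arm(
  plan=[
    [-1,-0.02,-0.01,0.02,0,0,0],
    [-1,0,0,0.015,0,0,0],
    [-1,0,0,0,0,0,0],
  ],
)

```text
t: 53.85
ee_pos: [565.7, 113.5, 72.6]
orientation: [-2.221, -2.222, 0.0]
ft_force: [1.5, 0.1, -2.7]
width: 61.1
grasp_force: 30.0
```

Request:
step_arm(
  plan=[
    [-1,0,0,0.02,0,0,0],
    [-1,0,0,0,0,0,0],
    [-1,0,0,0,0,0,0],
  ],
)

```text
t: 54.22
ee_pos: [565.9, 113.6, 72.1]
orientation: [2.221, 2.222, 0.001]
ft_force: [-2.0, 0.2, 5.2]
width: 61.4
grasp_force: 30.0
```

Contact. Releasing and withdrawing.

Request:
step_arm(
  plan=[
    [0.5,0,0,0,0,0,0],
    [0.7,0,0,0,0,0,0],
    [1,0,0,0,0,0,0],
    [1,0,0,0,0,0,0],
    [1,0,0,-0.2,0,0,0],
    [1,0,0,-0.6,0,0,0],
    [1,0,0,-0.9,0,0,0],
    [1,-0.6,0,-0.9,0,0,0],
    [1,-0.9,0,0,0,0,0],
    [1,-0.9,0,0,0,0,0],
    [1,0,0,0,0,0,0],
    [1,0,0,0,0,0,0],
  ],
)

```text
t: 55.72
ee_pos: [565.8, -6.2, 202.0]
orientation: [2.222, 2.221, 0.001]
ft_force: [-0.6, 0.3, -0.2]
width: 87.8
grasp_force: 0.0
```

```bash
python3 - <<'E'
from h import *
im=grab('wrist'); s=grab('scene'); print(get_obs()['ee_pos'])
u=proj(s,[566,113,60])[0].astype(int); c=s['pixels'][u[1]-50:u[1]+45,u[0]-75:u[0]+75]
c=cv2.resize(c,(640,int(640*95/150)),interpolation=cv2.INTER_CUBIC)
v=np.vstack([im['pixels'][:250],c]); cv2.imwrite('pics/end.png',cv2.resize(v[:,:,::-1],None,fx=.9,fy=.9))
u=proj(im,[566,113,115])[0]; print('rim',fitdisc(im,'terra',u,122,42))
for dx,dy in ((26,0),(-26,0),(0,27),(0,-27)): print(bydepth(im,proj(im,[566+dx,113+dy,122])[0])[0].round(1))
print('saucer',fitdisc(im,'terra',proj(im,[566,113,26])[0],26,150))
for n,p in dict(A=[683,112],B=[567,231],C=[564.6,-4],D=[448,113]).items():
    u=proj(im,[p+[6]])[0]; print(n,bydepth(im,u)[0].round(1) if 0<u[0]<639 and 0<u[1]<399 else u)
E
```

```text
[565.82052754  -5.47455069 201.78417776]
rim [565.9 110.9  30.9]
[592.2 113.5 119.5]
[540.  113.1 121.6]
[566.  139.9 122.5]
[566.   86.1 120.5]
saucer [565.7 112.4  84.9]
A [683. 112.   6.]
B [314.87579497 -58.03827763]
C [564.6  -4.2   4.7]
D [447.6 113.2   4.7]
```

View pics/end.png

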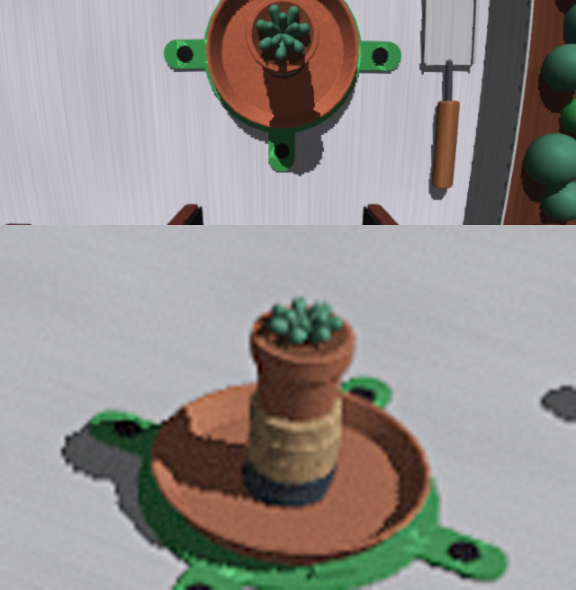

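The picture shows the pot upright on the centred pile, with its rim centre about 2 mm from the saucer's centre and the rim at 120–122 mm. The pins I could measure sit at flange height and the gripper is clear, so I'm handing the job in.

```bash
python3 -c "
from workcell import ctrl
print(ctrl.close_job())"
```

```text
the job is handed in; nothing more can be done
None
```

I finished the job and handed it in at about 56 s on the robot's clock (no verdict was returned): four rivets pressed flush, two slates then three corks stacked in the centre of the saucer, the succulent upright on top (rim centre about 2 mm off the saucer's centre), and no bystander touched as far as I could see.

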